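Free the retaining cap of the full spool on a thread winder

ROBOT

A 6-joint arm with a two-finger parallel gripper is mounted at the origin on the work surface. World frame = base frame: x ahead of the robot, y to its left, z up, the work surface at z = 0. Lengths are in mm, angles in rad, forces in N, time in s.
With the tool pointing down it reaches from about 350 to 875 mm from the base axis. Payload 4.2 kg.
Tool frame: the origin (TCP) lies on the mounting face of the last link; the fingertips stand 173 mm ahead of it and the grasp point (between the pads) lies 155 mm ahead of it; z points along the fingers, y is the line along which they close (so a half turn about z gives the same grasp; the last joint's range is limited). The gripper opens to 85 mm and grips with 20 to 120 N. Pads are 22 mm wide; open, the fingers measure 114 mm over their backs; the gripper's body (76 mm by 85 mm) begins 54 mm behind the grasp point. The pads swing forward as they close: fully open they stand 13 mm farther back than shut.
Start: joints at [-1.043, 0.385, 0.008, 0, -1.194, -0.259], TCP at [166.001, -602.531, 404.712] pointing down, gripper open.
Joint ranges: [-3.14, 3.14], [-1.21, 2.06], [-1.07, 1.41], [-3.16, 2.05], [-2.99, -0.16], [-3.1, 3.1]. Speed limits (rad/s): [2.79, 2.79, 3.14, 3.14, 3.14, 3.14].

INTERFACE

Orientations are given as a unit quaternion [x, y, z, w].
In Python, from bench import arm gives the robot as it stands.
- The arm moves only by the tool carry_out, never from a script. Its argument "rows" is a list of rows, each a list of 7 numbers: the shift along the tool's x, y, z as a fraction of full scale, then the turn, a rotation vector about the tool's x, y, z as a fraction of full scale, then the opening, from -1 (shut) to 1 (fully open). A call has 1 to 12 rows; each row is the pose to reach, as a shift and turn from the pose commanded when the call began, along the tool's axes at that moment, turning the shorter way round; what a row does not reach only later rows make up. Full scale, the value 1, is 20 cm for a shift and pi rad for a turn. A row lasts 1/8 s, in which the tool goes at most 62.5 mm and 10.7 degrees, less where a joint would pass 70% of its speed; a pose out of reach is approached as far as the arm can. A call with a number of a shift or a turn outside -1 to 1 is refused whole. A call with a gripper value outside its range is refused whole. The fingers move at their own pace and stop on an object; the grip force is fixed at half the most. Time passes only in rows, so rows that repeat a pose let the fingers close. It gives the time, the measured TCP pose, the force, the opening and the grip force at its end, in the units of the state.
- arm.read_state(): the state, without advancing time (a new reading comes with each control period).
- arm.get_image(name): name is "scene" or "top" or "wrist"; returns (picture, depth): 420x560x3 uint8, red, green, blue; 420x560 float32, mm along the optical axis (not along the pixel's ray), 0 where there is no reading.
- arm.calibration(name): a dict with "mtx" (3x3 intrinsics, pixels), "k1" (the pictures are not rectified: a ray, as slopes to the right and down, at radius r is drawn at 1 + k1 r^2 times it, then the intrinsics apply), "cam_to_world" (4x4, takes a point from camera to world coordinates). Camera axes: x right, y up, looking along -z (the intrinsics and any distortion apply to the point x, -y, -z); pixel columns grow to the right and rows downward; lengths in mm; the calibration is good to about 2 mm. A picture is of the moment at which its call begins: read the wrist's pose just before it. calibration takes no time and is no camera call; for the wrist camera it gives the pose at the moment of the call.
- arm.job_done(): hands the job in; it is judged then, once.
The state is a dict: "clock": time; "joints": joint angles; "joint_vel": joint speeds; "joint_efforts": joint torques, N m; "position": TCP position; "ee_rot": TCP orientation; "contact_force": force on the tool from outside, world axes, zero at the start; "wrist_torque": the same for the moment, N m; "gripper_width": finger opening in mm; "grasp_force": force on a finger pad.
Only numpy, scipy, OpenCV 4.12 (cv2) and the standard library are available. Lean on these libraries where they do the work, as an engineer would, in place of code of your own. Each camera call takes 0.05 s, during which the arm holds its last target. There are 200 camera calls.

TASK

The fat, fully wound spool on the two-spindle thread winder is to come off. First lift the button basket off the winder's round plate by its hoop handle and set it down, upright and without dropping it, on the wood slice beside the winder, and let go. Then unscrew the retaining cap on top of the full spool - its thread may be right- or left-handed, so feel which way it gives - lift it off and finish still holding it in the gripper at least 5 cm above where it sat, with both spools and the other cap left in place and the things lying around not disturbed.

Things in the scene. Friction and masses are not known exactly. Their poses are not given: they have to be found in the camera images.
- winder: Fixed thread winder: white T-shaped housing 250 (x) by 310 (y) mm, top 50 mm above the table. Origin on the table; own -x is the front (to the robot), a tongue 126 mm wide. Upright spindles at own (35, 78) and (35, -78) mm, each with spool and screwed cap. At own (100, 0) mm a thin thread-guide post, 163 mm above the table, with a 60 mm arm along y; 54 mm stop rods at own (92, +-140) mm.
- plate (a point): Centre of the top face of the round steel supply plate (110 mm diameter) on the winder's tongue, 56 mm above the table; the basket stands on it at the start.
- basket_handle (a point): Middle of the top of the hoop handle of the loose woven button basket, 144 mm above its underside. The hoop, a round bar 12 mm thick, arches across the basket in its own xz plane (x -46 to 46 mm), so pinch it along own y. Basket: rim 100 mm diameter, 54 mm high, 0.2 to 0.4 kg; the buttons in it lie lower than 45 mm above its underside.
- basket_foot (a point): Centre of the same basket's underside (84 mm diameter foot); axes as the basket's, z up.
- slice_top (a point): Centre of the top face of the fixed round wood slice, 180 mm diameter, 18 mm thick, flat on the table beside the winder, on its left or right.
- spool_full_mid (a point): Middle (half-way up) of the full spool: fat barrel-shaped winding 84 mm diameter, end discs 54 mm diameter, 80 mm high, 0.26 kg, standing loose over its spindle. It may be on either spindle; its top face is 138 mm above the table.
- spool_low_mid (a point): Middle (half-way up) of the nearly empty spool on the other spindle: 47 mm diameter winding, end discs 54 mm, 80 mm high.
- cap_mid (a point): Middle (half-way up) of the retaining cap on the full spool, the one to take off: black plastic, 46 mm high, 60 g, standing on the spool's top face. Its upper 22 mm is a knurled round knob 48 mm in diameter, to be gripped; below it a skirt 43 mm in diameter. Own z is the spindle's axis, up. The spindle's end reaches 21 mm up into the cap.
- cap_thread (a point): Centre of the same cap's underside. Hidden lug thread, unmarked, right- or left-handed from time to time on either spindle. The wrong way it meets a hard stop within 0.35 rad; the right way it runs freely, needs no raising, lifts straight off after 1.0 to 1.2 rad from its start, and meets a stop at 1.25 to 1.5 rad, where it also lifts off. Before that it cannot be pulled off.
- cap_low_mid (a point): Middle (half-way up) of the like cap on the nearly empty spool; it stays on.
- tray: Fixed open wooden tray of buttons, 160 by 150 mm, 32 mm high, on the other side of the winder from the slice. Origin centre of its underside.
- reel_1: Bystander: thread reel standing, 38 mm diameter, 48 mm high; origin at its underside.
- reel_2: Bystander: thread reel standing, 44 mm diameter, 60 mm high; origin at its underside.
- pin_wheel: Bystander: flat pin wheel, 72 mm diameter, 9 mm high; origin at its underside.
- yarn_ball: Bystander: crochet cotton ball, 74 mm diameter, 54 mm high; origin at its underside.
- tape: Bystander: round tape measure, 54 mm diameter, 19 mm high; origin at its underside.
- scissors: Bystander: scissors lying flat, 170 mm long along own x, 9 mm high; origin at the pivot, on the table.
Not all that is in view belongs to the job. Leave any pink or yellow look-alike of the part that bears spool_full_mid alone.

How it is judged:
By the outcome, as a careful person would: the job done as asked, in the order asked, and still so for the second after the job is handed in, while the arm keeps its last pose, push and grip.
It also fails if it takes over 61 s, if anything falls off the work surface, if the arm or the gripper's body presses on something with over 40 N, if the wrist force passes 120 N, or if a joint passes its speed limit or range.

## Working session

There is one attempt and no reset: what is moved stays moved. The work goes in short steps, Python scripts to look and compute and a tool call to move; the robot and the scene stay as the last step left them, time stands still between calls to the robot, and variables do not carry over. Pictures are saved under pics/ and viewed, at most 10 in all, crops included, and the job is handed in when it is done.

Besides the shell and the picture viewer there is one more tool, called after "Request:" by a JSON object that holds its "api" and its "payload", one argument or row to a line. carry_out: Moves the arm, as the interface text tells. Its arguments: {"type":"object","properties":{"rows":{"type":"array"}},"required":["rows"]}

```bash
mkdir -p pics; cat > h.py <<'E'
import numpy as np, cv2
from bench import arm
from scipy.spatial.transform import Rotation as R
def cloud(name, save=None):
    c=arm.calibration(name); im,d=arm.get_image(name)
    if save: cv2.imwrite(save,im[:,:,::-1])
    np.savez('last_%s.npz'%name,im=im,d=d,**{k:c[k] for k in('mtx','k1','cam_to_world')})
    return im,d,pts(d,c)
def pts(d,c):
    h,w=d.shape; u,v=np.meshgrid(np.arange(w),np.arange(h))
    K=np.array(c['mtx'],float); D=np.array([float(c['k1']),0,0,0,0])
    n=cv2.undistortPoints(np.stack([u,v],-1).reshape(-1,1,2).astype(np.float64),K,D).reshape(h,w,2)
    P=np.stack([n[...,0]*d,-n[...,1]*d,-d],-1)
    M=np.array(c['cam_to_world'])
    W=P@M[:3,:3].T+M[:3,3]; W[d==0]=np.nan
    return W
E
python3 - <<'E'
from h import *
for n in('top','scene'):
    im,d,W=cloud(n,'pics/%s0.png'%n)
    print(n,arm.calibration(n))
print(arm.read_state())
E
```

```text
top {'mtx': array([[389.32399451,   0.        , 269.36732225],
       [  0.        , 389.32399451, 210.64726271],
       [  0.        ,   0.        ,   1.        ]]), 'k1': -0.06143732678086307, 'cam_to_world': array([[ 1.89450667e-02,  9.99520775e-01, -2.44806899e-02,
         5.66676521e+02],
       [-9.99717035e-01,  1.85851397e-02, -1.48473199e-02,
        -7.95106735e+00],
       [-1.43852276e-02,  2.47550462e-02,  9.99590042e-01,
         1.04154534e+03],
       [ 0.00000000e+00,  0.00000000e+00,  0.00000000e+00,
         1.00000000e+00]])}
scene {'mtx': array([[511.06858111,   0.        , 282.68968364],
       [  0.        , 511.06858111, 205.75475697],
       [  0.        ,   0.        ,   1.        ]]), 'k1': -0.09798707533248605, 'cam_to_world': array([[ 9.11438087e-03, -7.98235321e-01,  6.02276764e-01,
         1.20049284e+03],
       [ 9.99931769e-01,  1.16764319e-02,  3.43332815e-04,
         2.60971515e+01],
       [-7.30650400e-03,  6.02232541e-01,  7.98287280e-01,
         9.23629282e+02],
       [ 0.00000000e+00,  0.00000000e+00,  0.00000000e+00,
         1.00000000e+00]])}
{'clock': 0.1, 'joints': array([-1.04339568e+00,  3.85464336e-01,  6.75583601e-03, -4.34697653e-04,
       -1.19399745e+00, -2.58620246e-01]), 'joint_vel': array([ 0.00034019, -0.00392749,  0.00118494,  0.00230295,  0.00042357,
        0.0010857 ]), 'joint_efforts': array([-2.00389608e-03, -3.93317950e+01,  1.88928705e+01,  4.19795573e+00,
       -2.59286076e-03,  4.00330521e-06]), 'position': array([ 165.9669131 , -602.36730897,  403.73733274]), 'ee_rot': array([-1.33906526e-01,  9.90993486e-01,  9.59387667e-04, -1.79043164e-04]), 'contact_force': array([-0.44052145, -0.89045802,  0.70438482]), 'wrist_torque': array([-0.0333974 ,  0.05412496, -0.00518935]), 'grasp_force': 0.0, 'gripper_width': 85.37965890338417}
```

View pics/top0.png

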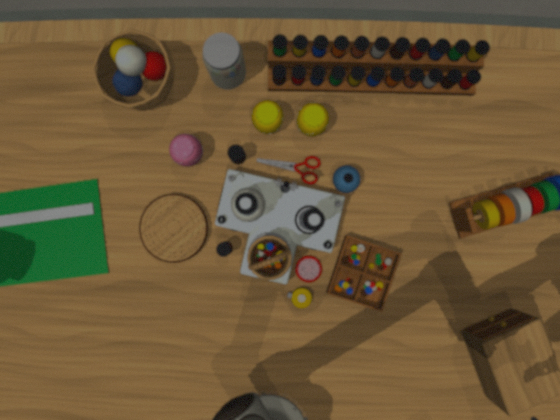

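View pics/scene0.png

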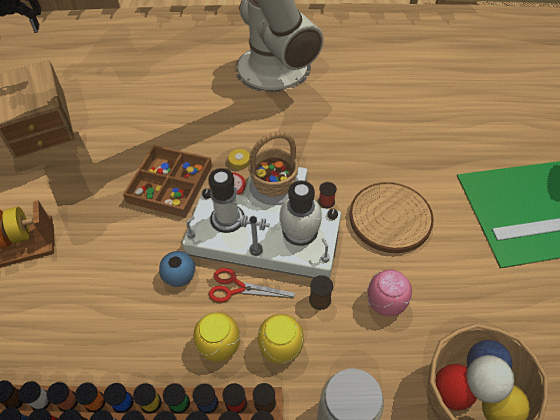

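Top view: full spool's cap is at (246,204), the low one at (311,219), basket at (269,257) on the tongue, slice at (173,228) on the left (+y), and the tray on the right. A reel stands at (224,249) between the slice and the winder. In the scene view, the full spool is at (301,210), on the slice side.

```bash
python3 - <<'E'
from h import *
for n in('top','scene'):
    z=np.load('last_%s.npz'%n); W=pts(z['d'],z); im=z['im'].astype(int)
    X,Y,Z=W[...,0],W[...,1],W[...,2]
    roi=(X>300)&(X<720)&(Y>-200)&(Y<330)
    top=(roi&(Z>174)&(Z<192)&(im.max(-1)<200)&(X>500)).astype(np.uint8)
    nl,lab,st,ce=cv2.connectedComponentsWithStats(top)
    for i in range(1,nl):
        if st[i,4]>25:
            p=W[lab==i]; (cx,cy),r=cv2.minEnclosingCircle(p[:,:2].astype(np.float32))
            print(n,'cap?',st[i],p.mean(0).round(1),(cx,cy,r),np.median(p[:,2]))
    h=roi&(Z>135)&(Z<215)&(X<525)
    p=W[h]
    if len(p)>5:
        print(n,'handle',len(p),p.mean(0).round(1),p[:,2].max())
        for lo in(135,150,165,180,190):
            q=p[(p[:,2]>lo)&(p[:,2]<lo+15)]
            if len(q)>3:print(lo,len(q),q.mean(0).round(1),q[:,:2].min(0).round(),q[:,:2].max(0).round())
        q=p[p[:,2]>150];e=np.linalg.svd(q[:,:2]-q[:,:2].mean(0))[2];print('dir',e[0])
    s=roi&(Z>10)&(Z<26)&(Y>100)&(im[...,0]>im[...,2]+25)
    nl,lab,st,ce=cv2.connectedComponentsWithStats(s.astype(np.uint8)); i=1+st[1:,4].argmax()
    p=W[lab==i];print(n,'slice',cv2.minEnclosingCircle(p[:,:2].astype(np.float32)),p.mean(0))
    rim=roi&(Z>95)&(Z<120)&(X<520); p=W[rim]; print('rim',len(p),cv2.minEnclosingCircle(p[:,:2].astype(np.float32)),p.mean(0))
    wn=roi&(Z>44)&(Z<54)&(im.min(-1)>110); p=W[wn].astype(np.float32)
    print('housing',len(p),p[:,2].mean(), cv2.minAreaRect(p[:,:2]))
    # obstacles small near slice/basket
    o=roi&(Z>30)&(X<520)&(Y>70)&(Y<170)&(im.max(-1)<70); p=W[o]; print('reel',len(p),p.mean(0) if len(p) else 0, np.nanmax(p[:,2]) if len(p) else 0)
E
```

```text
top cap? [235 192  22  22 370] [604.3  58.2 183.8] (604.4459228515625, 58.19841766357422, 24.109111785888672) 183.88068007130283
top cap? [303 209  22  21 369] [571.  -93.4 183.9] (570.6774291992188, -93.730712890625, 24.309568405151367) 183.95833051858472
top handle 269 [479.6   2.7 191.6] 207.41522015531234
150 13 [481.2   1.8 158.5] [455. -43.] [502.  51.]
165 35 [482.4  -1.3 173.8] [458. -41.] [501.  48.]
180 71 [479.9   1.6 188.4] [458. -36.] [499.  43.]
190 163 [478.7   4.1 199.2] [462. -27.] [494.  36.]
dir [-0.39512789  0.91862612]
top slice ((541.766357421875, 263.2612609863281), 92.4894027709961) [541.66469625 255.44871472  17.42683813]
rim 621 ((478.028076171875, 4.217520713806152), 53.53118133544922) [472.78567254   4.82812342 106.24405186]Traceback (most recent call last):
  File "<stdin>", line 25, in <module>
cv2.error: OpenCV(4.12.0) /io/opencv/modules/imgproc/src/convhull.cpp:143: error: (-215:Assertion failed) total >= 0 && (depth == CV_32F || depth == CV_32S) in function 'convexHull'
```

```bash
python3 - <<'E'
from h import *
for n in('top','scene'):
    z=np.load('last_%s.npz'%n); W=pts(z['d'],z); im=z['im'].astype(int)
    X,Y,Z=W[...,0],W[...,1],W[...,2]
    roi=(X>300)&(X<720)&(Y>-200)&(Y<400)
    s=(roi&(Z>9)&(Z<27)&(Y>150)&(X>430)&(X<650)).astype(np.uint8)
    s=cv2.morphologyEx(s,cv2.MORPH_OPEN,np.ones((5,5)))
    nl,lab,st,ce=cv2.connectedComponentsWithStats(s); i=1+st[1:,4].argmax()
    p=W[lab==i];print(n,'slice',p[:,:2].min(0),p[:,:2].max(0),p.mean(0),len(p))
    if n=='scene':
        top=(roi&(Z>176)&(Z<192)&(X>530)).astype(np.uint8)
        nl,lab,st,ce=cv2.connectedComponentsWithStats(top)
        for i in range(1,nl):
            p=W[lab==i]
            if len(p)>40: print('cap',len(p),p[:,:2].min(0),p[:,:2].max(0),cv2.minEnclosingCircle(p[:,:2].astype(np.float32)))
        h=roi&(Z>150)&(Z<215)&(X<525)&(abs(Y)<70);p=W[h];print('handle',len(p),p.mean(0));
        q=p[p[:,2]>190];print(q.mean(0),q.min(0),q.max(0))
        e=np.linalg.svd(p[:,:2]-p[:,:2].mean(0))[2];print('dir',e[0])
    for nm,(a,b,c,d) in dict(reel=(440,520,75,160)).items():
        p=W[(X>a)&(X<b)&(Y>c)&(Y<d)&(Z>25)&(Z<75)&(im.max(-1)<110)]
        if len(p):print(nm,len(p),p.min(0),p.max(0))
E
```

```text
top slice [450.56627479 171.46316295] [631.446109   354.42958311] [541.8769735  261.7294121   17.41247354] 3704
reel 181 [472.71227496 105.34592004  28.5674645 ] [508.81745405 141.52533682  52.01807155]
scene slice [447.98601317 172.70881204] [636.00956209 357.619156  ] [548.34779295 263.01151424  17.53212232] 4524
cap 433 [ 547.39881426 -115.55198785] [596.79465139 -68.19932387] ((571.8526611328125, -91.41949462890625), 25.215465545654297)
cap 462 [580.9339544   35.91899533] [630.10601368  84.4524312 ] ((605.5484619140625, 59.71624755859375), 24.84060287475586)
handle 411 [483.25418773   3.21283562 185.56630815]
[482.03033671   4.99016902 199.27808068] [464.90226651 -25.59387929 190.01746694] [496.81313071  38.10607738 208.26248695]
dir [ 0.38764681 -0.92180798]
reel 261 [454.65543491  77.10601739  25.06541773] [512.36033796 143.77541805  51.98402006]
```

```bash
cat >> h.py <<'E'
import json
def cmd(): 
    c=json.load(open('cmd.json')); return np.array(c['p']),R.from_quat(c['q'])
def put(p,r): json.dump(dict(p=list(map(float,p)),q=list(map(float,r.as_quat()))),open('cmd.json','w'))
def did(row):   # row commanded -> new commanded pose
    p,r=cmd(); put(p+r.apply(np.array(row[:3])*200), r*R.from_rotvec(np.array(row[3:6])*np.pi))
def down(yaw):  # tool down, closing line (tool y) at yaw deg
    return R.from_matrix(np.column_stack([[np.sin(np.radians(yaw)),-np.cos(np.radians(yaw)),0],[np.cos(np.radians(yaw)),np.sin(np.radians(yaw)),0],[0,0,-1]]))
def plan(pos,rot):  # fractions to reach from commanded pose
    p,r=cmd(); print('row',np.r_[r.inv().apply(np.array(pos)-p)/200,(r.inv()*rot).as_rotvec()/np.pi].round(3))
def stat():
    s=arm.read_state();p,r=cmd()
    print(round(s['clock'],2),s['position'].round(1),'err',(s['position']-p).round(1),'rot',(np.degrees((r.inv()*R.from_quat(s['ee_rot'])).as_rotvec())).round(2),'F',s['contact_force'].round(1),'T',s['wrist_torque'].round(2),'w',round(s['gripper_width'],1),round(s['grasp_force'],1),'j',s['joints'].round(2))
E
python3 - <<'E'
from h import *
put([166.001,-602.531,404.712],down(105.4)); stat()
A=np.array([166.0,-602.5,404.7]);B=np.array([480.5,4,404.7])
d=[]
for k,(f,y) in enumerate([(1/3,138),(2/3,171),(1,203)]):
    x=A+(B-A)*f; plan(x,down(y)); put(x,down(y))
put([166.001,-602.531,404.712],down(105.4))
E
```

```text
Traceback (most recent call last):
  File "h.py", line 24, in down
    return R.from_matrix(np.column_stack([[np.sin(np.radians(yaw)),-np.cos(np.radians(yaw)),0],[np.cos(np.radians(yaw)),np.sin(np.radians(yaw)),0],[0,0,-1]]))
           ~~~~~~~~~~~~~^^^^^^^^^^^^^^^^^^^^^^^^^^^^^^^^^^^^^^^^^^^^^^^^^^^^^^^^^^^^^^^^^^^^^^^^^^^^^^^^^^^^^^^^^^^^^^^^^^^^^^^^^^^^^^^^^^^^^^^^^^^^^^^^^^^^^^
  File "scipy/spatial/transform/_rotation.pyx", line 1143, in scipy.spatial.transform._rotation.Rotation.from_matrix
ValueError: Non-positive determinant (left-handed or null coordinate frame) in rotation matrix 0: [[ 0.9640954  -0.26555612  0.        ]
 [ 0.26555612  0.9640954   0.        ]
 [ 0.          0.         -1.        ]].
```

Sign of tool x is flipped; fix.

```bash
sed -i 's/\[\[np.sin(np.radians(yaw)),-np.cos(np.radians(yaw)),0\]/[[-np.sin(np.radians(yaw)),np.cos(np.radians(yaw)),0]/' h.py
python3 - <<'E'
from h import *
put([166.001,-602.531,404.712],down(105.4)); stat()
A=np.array([166.0,-602.5,404.7]);B=np.array([480.5,4,404.7])
for k,(f,y) in enumerate([(1/3,138),(2/3,171),(1,203)]):
    x=A+(B-A)*f; plan(x,down(y)); put(x,down(y))
put([166.001,-602.531,404.712],down(105.4))
E
```

```text
0.1 [ 166.  -602.4  403.7] err [-0.   0.2 -1. ] rot [-0.11  0.01  0.01] F [-0.4 -0.9  0.7] T [-0.03  0.05 -0.01] w 85.4 0.0 j [-1.04  0.39  0.01 -0.   -1.19 -0.26]
row [-0.774  0.835  0.     0.     0.    -0.181]
row [-1.102  0.287  0.     0.     0.    -0.183]
row [-1.08  -0.36   0.    -0.     0.    -0.178]
```

Request:
{"api": "carry_out", "payload": {
  "rows": [
    [-0.774,0.835,0,0,0,-0.181,1],
    [-0.774,0.835,0,0,0,-0.181,1],
    [-0.774,0.835,0,0,0,-0.181,1],
    [-0.774,0.835,0,0,0,-0.181,1],
    [-0.774,0.835,0,0,0,-0.181,1]
  ]
}}

```text
clock: 0.72
position: [271.5, -398.4, 404.9]
ee_rot: [-0.408, 0.913, 0.0, 0.0]
contact_force: [0.5, 0.0, 0.6]
gripper_width: 85.6
grasp_force: 0.0
```

Request:
{"api": "carry_out", "payload": {
  "rows": [
    [-1,0.26,0,0,0,-0.183,1],
    [-1,0.26,0,0,0,-0.183,1],
    [-1,0.26,0,0,0,-0.183,1],
    [-1,0.26,0,0,0,-0.183,1],
    [-1,0.26,0,0,0,-0.183,1]
  ]
}}

```text
clock: 1.35
position: [366.7, -216.6, 404.6]
ee_rot: [-0.65, 0.76, 0.0, -0.0]
contact_force: [-0.4, -0.1, -0.6]
gripper_width: 85.8
grasp_force: 0.0
```

```bash
python3 - <<'E'
from h import *
did([-0.774,0.835,0,0,0,-0.181]); did([-1,0.26,0,0,0,-0.183]); stat(); plan([480.5,4,404.7],down(203))
E
```

```text
1.35 [ 366.7 -216.6  404.6] err [ 0.6  0.4 -0.1] rot [-0.02  0.   -0.11] F [-0.4 -0.1 -0.6] T [ 0.01  0.06 -0.02] w 85.8 0.0 j [-0.15  0.04 -0.45  0.   -1.09 -0.01]
row [-1.182 -0.39   0.    -0.     0.    -0.178]
```

Request:
{"api": "carry_out", "payload": {
  "rows": [
    [-1,-0.33,0,0,0,-0.178,1],
    [-1,-0.33,0,0,0,-0.178,1],
    [-1,-0.33,0,0,0,-0.178,1],
    [-1,-0.33,0,0,0,-0.178,1],
    [-1,-0.33,0,0,0,-0.178,1]
  ]
}}

```text
clock: 1.98
position: [463.8, -29.9, 404.2]
ee_rot: [0.834, -0.552, -0.0, 0.0]
contact_force: [-0.2, 0.4, 0.1]
gripper_width: 85.5
grasp_force: 0.0
```

```bash
python3 - <<'E'
from h import *
did([-1,-0.33,0,0,0,-0.178]); stat()
im,d,W=cloud('wrist','pics/w1.png'); X,Y,Z=W[...,0],W[...,1],W[...,2]
p=W[(Z>150)&(Z<212)&(X<530)&(X>420)&(abs(Y)<70)]
print(len(p))
if len(p)>10:
    print(p.mean(0),p[:,2].max(),'dir',np.linalg.svd(p[:,:2]-p[:,:2].mean(0))[2][0]); q=p[p[:,2]>192];print(q.mean(0),q.min(0),q.max(0))
plan([480.5,4,347],down(203))
E
```

```text
1.98 [463.8 -29.9 404.2] err [ 0.9  0.  -0.5] rot [-0.07 -0.   -0.01] F [-0.2  0.4  0.1] T [-0.08 -0.02  0.07] w 85.5 0.0 j [ 0.29  0.11 -0.37  0.   -1.09  0.11]
2898
[483.1953052   -6.25039786 192.48061661] 207.8830371126381 dir [-0.41132939  0.91148677]
[480.04264144   1.67770066 201.15337554] [461.44306418 -24.5979835  192.00244852] [495.11976724  35.52584494 207.88303711]
row [-0.122 -0.147  0.289 -0.     0.    -0.   ]
```

View pics/w1.png

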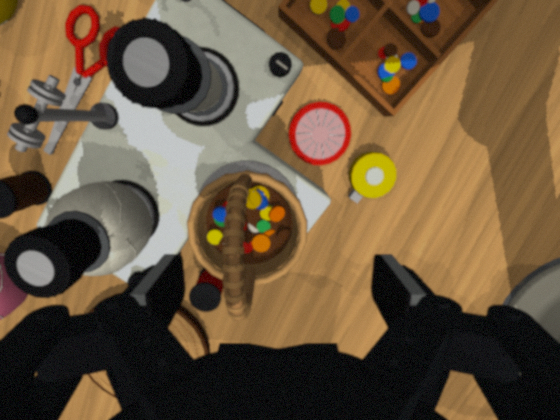

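The wrist view shows the hoop at (236,245), upright in the image, so it is parallel to the pads. I move over it and descend.

```bash
python3 - <<'E'
from h import *
plan([479.5,4.5,404.7],down(203.6));plan([479.5,4.5,348],down(203.6))
z=np.load('last_wrist.npz');W=pts(z['d'],z)
p=W[:,:,:];m=(abs(W[...,0]-479.5)<8)&(abs(W[...,1]-4.5)<8)&(W[...,2]>170);print(np.percentile(W[m][:,2],[10,50,90]))
E
```

```text
row [-0.126 -0.144  0.    -0.     0.    -0.004]
row [-0.126 -0.144  0.284 -0.     0.    -0.004]
[202.28237313 204.81230934 206.29608825]
```

Request:
{"api": "carry_out", "payload": {
  "rows": [
    [-0.126,-0.144,0,0,0,-0.004,1],
    [-0.126,-0.144,0.08,0,0,-0.004,1],
    [-0.126,-0.144,0.18,0,0,-0.004,1],
    [-0.126,-0.144,0.254,0,0,-0.004,1],
    [-0.126,-0.144,0.254,0,0,-0.004,1],
    [-0.126,-0.144,0.254,0,0,-0.004,-1],
    [-0.126,-0.144,0.254,0,0,-0.004,-1],
    [-0.126,-0.144,0.254,0,0,-0.004,-1],
    [-0.126,-0.144,0.254,0,0,-0.004,-1],
    [-0.126,-0.144,0.254,0,0,-0.004,-1],
    [-0.126,-0.144,0.254,0,0,-0.004,-1],
    [-0.126,-0.144,0.254,0,0,-0.004,-1]
  ]
}}

```text
clock: 3.52
position: [479.5, 4.4, 354.3]
ee_rot: [0.837, -0.547, 0.0, 0.0]
contact_force: [-2.8, -1.3, 3.8]
gripper_width: 10.3
grasp_force: 58.5
```

```bash
python3 - <<'E'
from h import *
did([-0.126, -0.144, 0.254, 0, 0, -0.004]); stat()
p,r=cmd(); put(p+[0,0,60],r)
plan([542,263,p[2]+60],r)
E
```

```text
3.52 [479.5   4.4 354.3] err [-0.  -0.   0.4] rot [-0.    0.02 -0.01] F [-2.8 -1.3  3.8] T [-0.18  0.57 -0.01] w 10.3 58.5 j [ 0.35  0.18 -0.41  0.   -0.97  0.06]
row [-1.058 -0.805  0.     0.     0.     0.   ]
```

Request:
{"api": "carry_out", "payload": {
  "rows": [
    [0,0,-0.02,0,0,0,-1],
    [0,0,-0.06,0,0,0,-1],
    [0,0,-0.12,0,0,0,-1],
    [0,0,-0.18,0,0,0,-1],
    [0,0,-0.24,0,0,0,-1],
    [0,0,-0.28,0,0,0,-1],
    [0,0,-0.3,0,0,0,-1],
    [0,0,-0.3,0,0,0,-1]
  ]
}}

```text
clock: 4.53
position: [479.5, 4.5, 414.0]
ee_rot: [0.837, -0.547, 0.0, -0.0]
contact_force: [0.4, 0.1, -3.5]
gripper_width: 10.2
grasp_force: 58.5
```

Request:
{"api": "carry_out", "payload": {
  "rows": [
    [-0.02,-0.015,0,0,0,0,-1],
    [-0.06,-0.045,0,0,0,0,-1],
    [-0.12,-0.09,0,0,0,0,-1],
    [-0.19,-0.144,0,0,0,0,-1],
    [-0.26,-0.198,0,0,0,0,-1],
    [-0.33,-0.251,0,0,0,0,-1],
    [-0.4,-0.304,0,0,0,0,-1],
    [-0.47,-0.358,0,0,0,0,-1],
    [-0.54,-0.411,0,0,0,0,-1],
    [-0.61,-0.464,0,0,0,0,-1],
    [-0.68,-0.517,0,0,0,0,-1],
    [-0.75,-0.571,0,0,0,0,-1]
  ]
}}

```text
clock: 6.02
position: [524.2, 188.9, 413.9]
ee_rot: [0.837, -0.547, 0.0, 0.0]
contact_force: [0.2, 0.2, -2.2]
gripper_width: 10.2
grasp_force: 58.4
```

```bash
python3 - <<'E'
from h import *
did([-0.75,-0.571,0,0,0,0]); stat()
p,r=cmd(); plan([542,263,p[2]],r)
E
```

```text
6.03 [524.2 188.9 413.9] err [ 0.3  1.2 -0. ] rot [-0.  0. -0.] F [ 0.2  0.2 -2.2] T [-0.01 -0.04 -0.  ] w 10.2 58.4 j [ 0.64  0.26 -0.15  0.   -1.16 -0.22]
row [-0.308 -0.234  0.     0.     0.     0.   ]
```

Request:
{"api": "carry_out", "payload": {
  "rows": [
    [-0.07,-0.053,0,0,0,0,-1],
    [-0.14,-0.106,0,0,0,0,-1],
    [-0.2,-0.152,0,0,0,0,-1],
    [-0.25,-0.19,0,0,0,0,-1],
    [-0.29,-0.22,0,0,0,0,-1],
    [-0.308,-0.234,0,0,0,0,-1],
    [-0.308,-0.234,0,0,0,0,-1],
    [-0.308,-0.234,0,0,0,0,-1]
  ]
}}

```text
clock: 7.02
position: [541.9, 262.6, 414.0]
ee_rot: [0.837, -0.547, -0.0, 0.0]
contact_force: [1.0, 0.1, -3.4]
gripper_width: 10.2
grasp_force: 58.4
```

```bash
python3 - <<'E'
from h import *
did([-0.308,-0.234,0,0,0,0]); stat()
im,d,W=cloud('scene'); cv2.imwrite('pics/s2.png',cv2.resize(im[100:320,200:500,::-1],None,fx=2,fy=2))
E
```

```text
7.03 [541.9 262.6 414. ] err [-0.1 -0.4  0.1] rot [-0.01  0.    0.02] F [ 1.   0.1 -3.4] T [-0.01  0.01  0.02] w 10.2 58.4 j [ 0.72  0.34 -0.04 -0.   -1.19 -0.31]
```

View pics/s2.png

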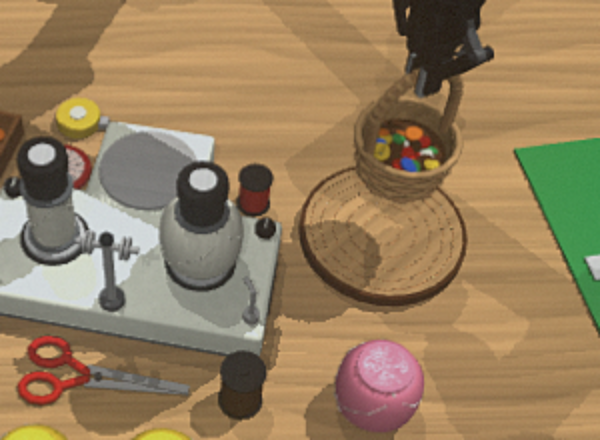

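The basket hangs upright at crop (405,150), above the slice (385,230). I lower it the last 98 mm.

Request:
{"api": "carry_out", "payload": {
  "rows": [
    [0,0,0.04,0,0,0,-1],
    [0,0,0.12,0,0,0,-1],
    [0,0,0.22,0,0,0,-1],
    [0,0,0.31,0,0,0,-1],
    [0,0,0.38,0,0,0,-1],
    [0,0,0.43,0,0,0,-1],
    [0,0,0.46,0,0,0,-1],
    [0,0,0.475,0,0,0,-1],
    [0,0,0.482,0,0,0,-1],
    [0,0,0.486,0,0,0,-1],
    [0,0,0.488,0,0,0,-1],
    [0,0,0.488,0,0,0,-1]
  ]
}}

```text
clock: 8.57
position: [542.0, 263.0, 316.5]
ee_rot: [0.837, -0.547, 0.0, -0.0]
contact_force: [-0.0, 0.1, -3.2]
gripper_width: 10.1
grasp_force: 58.4
```

Request:
{"api": "carry_out", "payload": {
  "rows": [
    [0,0,0.003,0,0,0,-1],
    [0,0,0.005,0,0,0,-1],
    [0,0,0.005,0,0,0,-1]
  ]
}}

```text
clock: 8.95
position: [542.1, 263.0, 316.4]
ee_rot: [0.837, -0.547, 0.0, -0.0]
contact_force: [-2.6, -1.4, 4.5]
gripper_width: 10.0
grasp_force: 59.3
```

In contact (force +4.5 N). I release and rise.

Request:
{"api": "carry_out", "payload": {
  "rows": [
    [0,0,0,0,0,0,-0.5],
    [0,0,0,0,0,0,0.2],
    [0,0,0,0,0,0,1],
    [0,0,0,0,0,0,1],
    [0,0,0,0,0,0,1],
    [0,0,0,0,0,0,1],
    [0,0,0,0,0,0,1],
    [0,0,-0.06,0,0,0,1],
    [0,0,-0.2,0,0,0,1],
    [0,0,-0.4,0,0,0,1],
    [0,0,-0.45,0,0,0,1],
    [0,0,-0.45,0,0,0,1]
  ]
}}

```text
clock: 10.45
position: [541.9, 262.9, 406.3]
ee_rot: [0.837, -0.547, 0.0, -0.001]
contact_force: [-0.8, -0.1, 0.1]
gripper_width: 85.6
grasp_force: 0.0
```

```bash
python3 - <<'E'
from h import *
did([0,0,.493,0,0,0]);did([0,0,-.45,0,0,0]); stat()
im,d,W=cloud('scene'); cv2.imwrite('pics/s3.png',cv2.resize(im[100:320,200:500,::-1],None,fx=2,fy=2))
for y in (191.5,180,170,203.6): plan([540,160,420],down(y))
E
```

```text
10.45 [541.9 262.9 406.3] err [-0.1 -0.1  1. ] rot [ 0.11 -0.05  0.01] F [-0.8 -0.1  0.1] T [ 0.03 -0.03 -0.  ] w 85.6 0.0 j [ 0.72  0.34 -0.05 -0.   -1.18 -0.31]
row [ 0.467  0.216 -0.073 -0.     0.     0.068]
row [ 0.467  0.216 -0.073  0.     0.     0.132]
row [ 0.467  0.216 -0.073  0.     0.     0.187]
row [ 0.467  0.216 -0.073 -0.     0.     0.   ]
```

View pics/s3.png

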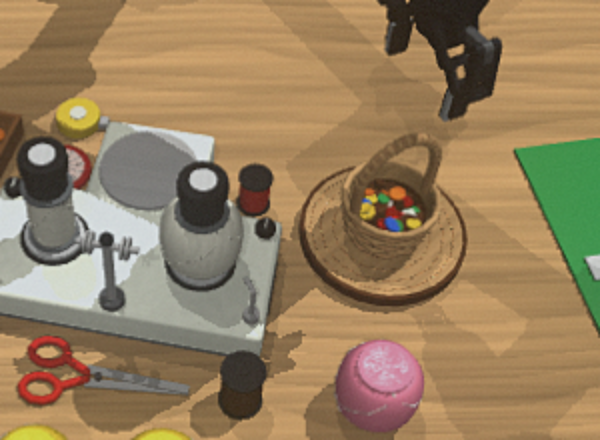

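The basket stands upright on the slice, crop (392,205), and the gripper is clear. On to the cap, same yaw.

```bash
python3 - <<'E'
from h import *
plan([605,59,406],down(203.6)); p,r=cmd()
plan([590,75,406],down(203.6))
E
```

```text
row [ 1.06   0.121 -0.003 -0.     0.     0.   ]
row [ 0.957  0.158 -0.003 -0.     0.     0.   ]
```

Request:
{"api": "carry_out", "payload": {
  "rows": [
    [0.2,0.02,0,0,0,0,1],
    [0.5,0.06,0,0,0,0,1],
    [0.8,0.09,0,0,0,0,1],
    [0.9,0.12,0,0,0,0,1],
    [0.9,0.12,0,0,0,0,1]
  ]
}}

```text
clock: 11.12
position: [592.2, 87.2, 404.0]
ee_rot: [0.836, -0.548, -0.001, 0.001]
contact_force: [-0.6, 1.8, -0.3]
gripper_width: 85.5
grasp_force: 0.0
```

```bash
python3 - <<'E'
from h import *
did([0.9,0.12,0,0,0,0]); stat()
im,d,W=cloud('wrist','pics/w4.png'); X,Y,Z=W[...,0],W[...,1],W[...,2]
m=((Z>176)&(Z<192)&(np.hypot(X-605,Y-59)<40)).astype(np.uint8)
p=W[m>0]; print(len(p),p[:,:2].min(0),p[:,:2].max(0),np.median(p[:,2]),cv2.minEnclosingCircle(p[:,:2].astype(np.float32)))
v,u=np.nonzero(m); print('px',u.min(),u.max(),v.min(),v.max())
plan([605,59,406],down(203.6));plan([605,59,325],down(203.6))
E
```

```text
11.12 [592.2  87.2 404. ] err [-0.1 -1.3 -1.3] rot [-0.15 -0.02  0.15] F [-0.6  1.8 -0.3] T [ 0.06  0.01 -0.03] w 85.5 0.0 j [ 0.42  0.34 -0.06 -0.   -1.17 -0.01]
4676 [580.46334229  36.61685647] [628.77641154  84.3200754 ] 184.51296452945328 ((604.546142578125, 60.94721603393555), 24.57076072692871)
px 238 316 142 220
row [ 0.16   0.001 -0.003 -0.     0.     0.   ]
row [ 0.16   0.001  0.402 -0.     0.     0.   ]
```

Request:
{"api": "carry_out", "payload": {
  "rows": [
    [0.156,0.001,0,0,0,0,1],
    [0.156,0.001,0.03,0,0,0,1],
    [0.156,0.001,0.13,0,0,0,1],
    [0.156,0.001,0.24,0,0,0,1],
    [0.156,0.001,0.34,0,0,0,1],
    [0.156,0.001,0.4,0,0,0,1],
    [0.156,0.001,0.402,0,0,0,1],
    [0.156,0.001,0.402,0,0,0,-1],
    [0.156,0.001,0.402,0,0,0,-1],
    [0.156,0.001,0.402,0,0,0,-1],
    [0.156,0.001,0.402,0,0,0,-1],
    [0.156,0.001,0.402,0,0,0,-1]
  ]
}}

```text
clock: 12.68
position: [605.0, 59.8, 326.1]
ee_rot: [0.837, -0.547, 0.001, -0.001]
contact_force: [-0.8, -0.1, 5.7]
gripper_width: 46.3
grasp_force: 61.5
```

```bash
python3 - <<'E'
from h import *
did([0.156,0.001,0.402,0,0,0]); stat()
E
```

```text
12.68 [605.   59.8 326.1] err [ 0.3 -0.   1.2] rot [ 0.13  0.04 -0.02] F [-0.8 -0.1  5.7] T [ 0.02  0.11 -0.05] w 46.3 61.5 j [ 0.36  0.42 -0.15  0.   -1.    0.05]
```

Request:
{"api": "carry_out", "payload": {
  "rows": [
    [0,0,0,0,0,-0.02,-1],
    [0,0,0,0,0,-0.04,-1],
    [0,0,0,0,0,-0.06,-1],
    [0,0,0,0,0,-0.06,-1]
  ]
}}

```text
clock: 13.18
position: [605.3, 59.8, 326.1]
ee_rot: [0.885, -0.466, 0.001, -0.001]
contact_force: [0.2, -0.6, 4.7]
gripper_width: 46.8
grasp_force: 61.6
```

```bash
python3 - <<'E'
from h import *
did([0,0,0,0,0,-0.06]); stat()
E
```

```text
13.18 [605.3  59.8 326.1] err [0.6 0.  1.2] rot [0.16 0.08 0.01] F [ 0.2 -0.6  4.7] T [-0.   -0.19  0.01] w 46.8 61.6 j [ 0.36  0.42 -0.15  0.   -1.    0.24]
```

Request:
{"api": "carry_out", "payload": {
  "rows": [
    [0,0,0,0,0,-0.02,-1],
    [0,0,0,0,0,-0.04,-1],
    [0,0,0,0,0,-0.06,-1],
    [0,0,0,0,0,-0.06,-1]
  ]
}}

```text
clock: 13.68
position: [605.3, 59.8, 326.1]
ee_rot: [0.925, -0.381, 0.001, -0.001]
contact_force: [-0.2, 0.1, 5.9]
gripper_width: 46.6
grasp_force: 61.6
```

```bash
python3 - <<'E'
from h import *
did([0,0,0,0,0,-0.06]); stat()
E
```

```text
13.68 [605.3  59.8 326.1] err [0.6 0.  1.2] rot [0.15 0.11 0.02] F [-0.2  0.1  5.9] T [-0.03 -0.22  0.07] w 46.6 61.6 j [ 0.36  0.42 -0.15  0.   -1.    0.42]
```

0.38 rad with no resisting torque, so counter-clockwise is the loosening way. Continue to about 1.22 rad total.

Request:
{"api": "carry_out", "payload": {
  "rows": [
    [0,0,0,0,0,-0.04,-1],
    [0,0,0,0,0,-0.08,-1],
    [0,0,0,0,0,-0.12,-1],
    [0,0,0,0,0,-0.16,-1],
    [0,0,0,0,0,-0.2,-1],
    [0,0,0,0,0,-0.23,-1],
    [0,0,0,0,0,-0.25,-1],
    [0,0,0,0,0,-0.265,-1],
    [0,0,0,0,0,-0.27,-1],
    [0,0,0,0,0,-0.27,-1]
  ]
}}

```text
clock: 14.92
position: [605.1, 59.8, 326.1]
ee_rot: [0.999, 0.033, 0.001, -0.0]
contact_force: [-0.5, 0.5, 5.4]
gripper_width: 46.8
grasp_force: 61.7
```

```bash
python3 - <<'E'
from h import *
did([0,0,0,0,0,-0.27]); stat()
E
```

```text
14.93 [605.1  59.8 326.1] err [0.4 0.1 1.2] rot [0.02 0.15 0.05] F [-0.5  0.5  5.4] T [ 0.13  0.02 -0.12] w 46.8 61.7 j [ 0.36  0.42 -0.15  0.   -1.    1.27]
```

Request:
{"api": "carry_out", "payload": {
  "rows": [
    [0,0,-0.005,0,0,0,-1],
    [0,0,-0.012,0,0,0,-1],
    [0,0,-0.02,0,0,0,-1],
    [0,0,-0.02,0,0,0,-1]
  ]
}}

```text
clock: 15.42
position: [604.4, 59.8, 328.3]
ee_rot: [0.999, 0.034, -0.001, 0.0]
contact_force: [-0.0, 0.8, 0.3]
gripper_width: 46.0
grasp_force: 61.5
```

```bash
python3 - <<'E'
from h import *
did([0,0,-0.02,0,0,0]); stat()
E
```

```text
15.43 [604.4  59.8 328.3] err [-0.3  0.  -0.6] rot [-0.   -0.1   0.01] F [-0.   0.8  0.3] T [0.18 0.07 0.02] w 46.0 61.5 j [ 0.36  0.42 -0.14 -0.   -1.01  1.27]
```

Request:
{"api": "carry_out", "payload": {
  "rows": [
    [0,0,-0.02,0,0,0,-1],
    [0,0,-0.04,0,0,0,-1],
    [0,0,-0.06,0,0,0,-1],
    [0,0,-0.06,0,0,0,-1]
  ]
}}

```text
clock: 15.92
position: [604.8, 59.8, 341.6]
ee_rot: [0.999, 0.034, 0.001, -0.0]
contact_force: [0.3, 0.9, -1.0]
gripper_width: 46.5
grasp_force: 61.6
```

Request:
{"api": "carry_out", "payload": {
  "rows": [
    [0,0,-0.03,0,0,0,-1],
    [0,0,-0.08,0,0,0,-1],
    [0,0,-0.15,0,0,0,-1],
    [0,0,-0.23,0,0,0,-1],
    [0,0,-0.31,0,0,0,-1],
    [0,0,-0.38,0,0,0,-1],
    [0,0,-0.42,0,0,0,-1],
    [0,0,-0.44,0,0,0,-1],
    [0,0,-0.44,0,0,0,-1],
    [0,0,-0.44,0,0,0,-1]
  ]
}}

```text
clock: 17.18
position: [604.6, 59.8, 428.2]
ee_rot: [0.999, 0.034, -0.001, 0.0]
contact_force: [-0.2, 0.6, -1.6]
gripper_width: 46.4
grasp_force: 61.6
```

```bash
python3 - <<'E'
from h import *
did([0,0,-0.06,0,0,0]);did([0,0,-0.44,0,0,0]); stat()
im,d,W=cloud('scene'); cv2.imwrite('pics/s5.png',cv2.resize(im[60:340,120:500,::-1],None,fx=2,fy=2))
E
```

```text
17.18 [604.6  59.8 428.2] err [-0.1  0.  -0.7] rot [-0.01 -0.08  0.  ] F [-0.2  0.6 -1.6] T [-0.04  0.02  0.03] w 46.4 61.6 j [ 0.36  0.34  0.   -0.   -1.23  1.27]
```

View pics/s5.png

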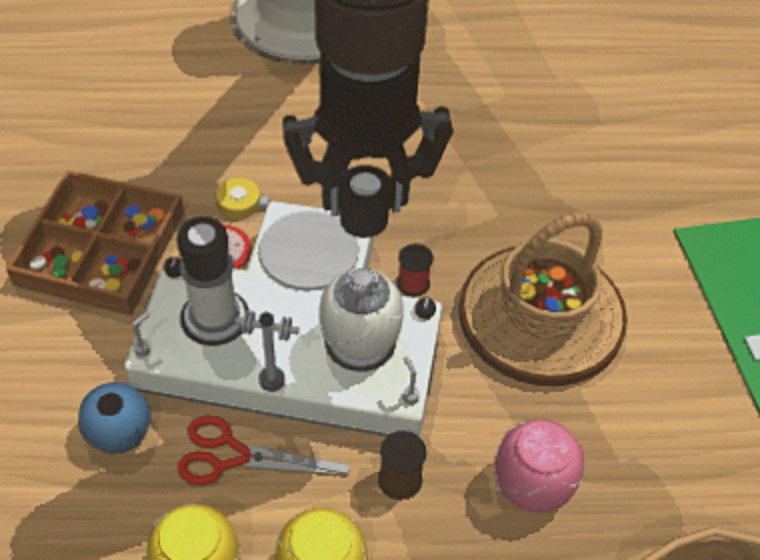

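The cap is held in the gripper at crop (365,200), about 10 cm up. The full spool (362,315) is still on its spindle, the other cap (205,245) is in place, and the basket (550,275) is upright on the slice.

```bash
python3 -c "from bench import arm; print(arm.job_done())"
```

```text
the job is handed in; nothing more can be done
None
```

The job is handed in (no verdict returned): the basket stands upright on the slice, and the full spool's cap is unscrewed (it gave counter-clockwise) and held about 10 cm up, with both spools, the other cap and the things around left in place in the last picture.

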